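# Load the blank vials and hold the photometer's recessed baseline button

### The job

Get the photometer ready for its baseline: stand the two vials that have a tab on the cap in its two wells (either vial in either well), each turned so that the tab drops into the notch of its well and the vial sits fully home, and let go of them. Then take the blunt probe with the round guard from the wooden stand, reach its rod down through the small round hole in the photometer's deck, and hold the recessed button fully down with it. Finish like that, with the probe still in the gripper and the button still held down; leave everything else on the bench as it is.

Things in the scene. Friction and masses are not known exactly. Their poses are not given: they have to be found in the camera images.
- photometer: White bench photometer, fixed, 250 mm wide (y), from 135 mm in front (-x) to 100 mm behind its origin, which lies on the bench; x to its rear, y to the left, yaw within 0.25 rad of the world's. Rear part (x over -30 mm): level deck 70 mm high with two notched wells and, on the right, a small round hole. Front part: key panel sloping down to 35 mm.
- well_left (a point): Centre of the mouth of the left well, on the deck surface (70 mm above the bench); axes as the photometer's. Square well 27 x 27 mm, 50 mm deep, vertical, with a flat floor; a notch opens from its front (-x) side.
- well_right (a point): The same for the other well, 70 mm to the right of the first (centre to centre, photometer -y).
- notch_left (a point): Where the middle of a vial's tab lies when the vial is fully home in the left well: 18 mm in front (photometer -x) of the well's centre, 1 mm below the deck surface. The notch is 13 mm wide (y), runs from the well to 29 mm in front of its centre and is 8 mm deep below the deck.
- notch_right (a point): The same for the right well.
- aperture (a point): Centre of the mouth of the small round hole in the deck (70 mm above the bench), 12 mm in diameter, vertical, on the right of the deck. The button lies inside, its top 18 mm below the deck when not pressed.
- baseline_button (a joint): Travel of the recessed button in m: 0 up, 0.005 fully down (vertical). Button 9 mm in diameter, sprung: 1.5 N starts it, 4 N holds it fully down; it comes up again when let go.
- button_top (a point): Centre of the top face of that button; moves down with it.
- vial_a: Tabbed vial, loose, upright on the bench, 76 mm tall, 45 g; origin at its foot, z up. Glass 23 mm thick up to 44 mm, bevelled foot; black cap 24 mm thick from 44 to 76 mm. Tab on the cap towards the vial's -x: 9 mm wide, 44 to 54 mm above the foot, out to 25 mm from the axis. Fully home it stands on the well's floor, 26 mm of cap above the deck, axes parallel to the photometer's.
- vial_b: A second vial exactly like vial_a. Both start turned by up to 1.5 rad either way from the world axes.
- vial_a_tab (a point): Middle of vial_a's tab: 18 mm out from the axis (vial -x), 49 mm above its foot.
- vial_b_tab (a point): The same for vial_b.
- stand: Wooden block 50 (x) x 110 (y) x 52 mm high, fixed, at a different place each time; origin at the centre of its underside. Two vertical holes 10 mm in diameter, 30 mm either side of the centre along its y: one holds the probe, the other the spatula.
- probe: Blunt steel probe, loose, 130 mm long, 60 g, upright in the stand. Origin at its tip's end, z up to the handle. Rod 5 mm thick to 46 mm; round guard 20 mm wide from 46 to 50 mm, resting on the stand's top (tip 6 mm above the bench); round handle 12 mm thick from 50 to 130 mm. Lift it 50 mm to leave the stand.
- spatula: Bystander: steel spatula 156 mm long, 8 mm rod below and flat 17 mm wide blade on top, standing in the stand's other hole. Origin at its lower end.
- plain_vial: Bystander: a vial of the same size and cap but without a tab. Origin under its centre.
- beaker: Bystander: empty glass beaker, 64 mm across, 85 mm tall. Origin under its centre.
- flask: Bystander: green glass conical flask, 72 mm across, 118 mm tall. Origin under its centre.
- reagent_bottle: Bystander: brown bottle with white cap, 54 mm across, 120 mm tall. Origin under its centre.
- petri_dish: Bystander: clear dish with lid, 92 mm across, 16 mm tall. Origin under its centre.
- timer: Bystander: grey timer, 60 x 65 x 20 mm, lying flat. Origin under its centre.
There are look-alikes about, which are no part of the job. Leave any turquoise look-alike of the vial_a alone. What is shaped like the vial_b but pink is not meant.

How it is judged:
On the way, in this order (a step that is already met when the one before it is completed fails the run):
1. both tabbed vials are fully home in the two wells, tabs in the notches, and let go (((distance between vial_a_tab and notch_left below 0.0055 m and z of vial_a in the frame of well_left below -0.047 m and horizontal distance between vial_a and well_left below 0.005 m and angle between each of vial_a, vial_b's own z axis and vertical below 0.12 rad and distance between vial_b_tab and notch_right below 0.0055 m and z of vial_b in the frame of well_right below -0.047 m and horizontal distance between vial_b and well_right below 0.005 m) or (distance between vial_a_tab and notch_right below 0.0055 m and z of vial_a in the frame of well_right below -0.047 m and horizontal distance between vial_a and well_right below 0.005 m and angle between each of vial_a, vial_b's own z axis and vertical below 0.12 rad and distance between vial_b_tab and notch_left below 0.0055 m and z of vial_b in the frame of well_left below -0.047 m and horizontal distance between vial_b and well_left below 0.005 m)) and contact force between the fingers and vial_a below 0.05 N and contact force between the fingers and vial_b below 0.05 N), for 0.2 s.
2. the probe, held in the gripper, is drawn from the stand (contact force between the fingers and probe above 1 N and height (world z) of probe above 0.055 m), for 0.1 s.
3. the probe, through the hole, holds the button down (value of joint baseline_button above 0.004 m and contact force between probe and baseline_button above 1 N and contact force between the fingers and probe above 1 N and horizontal distance between probe and aperture below 0.006 m), for 0.3 s.
At the end, for the whole second after the job is handed in: Through the last second the gripped probe, tip within 6 mm of the hole's axis, presses the button (over 1 N) at least 4 of 5 mm down; both tabbed vials stand in the wells, let go: foot 47 mm or more below deck, within 5 mm of the axis, tab within 5.5 mm of its place, tilt under 0.12 rad (all of step 1 and all of step 3); the arm keeps its last pose, push and grip.
It fails at once if a bystander is shifted more than 30 mm or knocked over (distance of any of spatula, plain_vial, beaker, flask, reagent_bottle, petri_dish, timer from where it was at the start of the episode above 0.03 m or angle between any of spatula, plain_vial, beaker, flask, reagent_bottle, petri_dish, timer's own z axis and vertical above 0.5 rad).
It fails at once if a glass vial is knocked over (angle between any of vial_a, vial_b's own z axis and vertical above 0.8 rad).
It also fails if it takes over 72 s, if anything falls off the work surface, if the arm or the gripper's body presses on something with over 40 N, if the wrist force passes 120 N, or if a joint passes its speed limit or range.

### The arm

A 7-joint arm with a two-finger parallel gripper is mounted at the origin on the work surface. World frame = base frame: x ahead of the robot, y to its left, z up, the work surface at z = 0. Lengths are in m, angles in rad, forces in N, time in s.
With the tool pointing down it reaches from about 0.425 to 0.825 m from the base axis. Payload 3.6 kg.
Tool frame: the origin (TCP) lies where the fingers leave the gripper's body, on its centre line; the fingertips stand 84 mm ahead of it and the grasp point (between the pads) lies 65 mm ahead of it (r.grip_depth is the distance from the TCP to the grasp point, in m); x points along the fingers, y is the direction in which the jaws open and shut, and the axes are right-handed (so a half turn about x gives the same grasp; the last joint's range is limited). The gripper opens to 93 mm and grips with 3 to 60 N. Pads are 15 mm wide; open, the fingers measure 128 mm over their backs; the gripper's body (75 mm by 188 mm) begins 65 mm behind the grasp point.
Start: joints at [1.127, 0.615, -0.013, 1.423, 0.008, 1.103, -0.04], TCP at [0.263, -0.594, 0.303] pointing down, gripper open.
Joint ranges: [-3.12, 3.12], [-0.3, 2.06], [-1.34, 1.32], [0.26, 2.42], [-1.36, 4.5], [0.01, 1.98], [-2.84, 2.84]. Speed limits (rad/s): [2.79, 2.79, 3.14, 3.14, 3.14, 3.14, 3.14].

### API

Orientations are given as a unit quaternion [x, y, z, w].
In Python, from station import readout, grab_frame, camera_model, r gives the robot as it stands. The module is installed in compiled form; this text tells all that it offers.
- The arm moves only by the tool move_arm, never from a script. Its argument "deltas" is one flat list of numbers, 5 for each row, row after row: the shift along the tool's x, y, z in m, then the turn about the tool's x in rad, then the finger opening in m, from 0 to 0.093. In form: [tx, ty, tz, roll, claw, tx, ty, tz, roll, claw, ...]. A call has 1 to 8 rows; each row is the pose to reach, as a shift and turn from the pose commanded when the call began, along the tool's axes at that moment; what a row does not reach only later rows make up. A row lasts 1/8 s, in which the tool goes at most 62.5 mm and 10.7 degrees, less where a joint would pass 70% of its speed; a pose out of reach is approached as far as the arm can. A call with a gripper value outside its range is refused whole. The fingers move at their own pace and stop on an object; "newtons" is the grip in N (left out, the last holds). Time passes only in rows, so rows that repeat a pose let the fingers close. It gives the time, the measured TCP pose, the force and the opening at its end, in the units of the state.
- readout.sense(): the state, without advancing time (a new reading comes with each control period).
- grab_frame(name): name is "scene" or "top" or "wrist"; returns (picture, depth): 480x640x3 uint8, blue, green, red; 480x640 float32, m along the optical axis (not along the pixel's ray), 0 where there is no reading.
- camera_model(name): a dict with "K" (3x3 intrinsics, pixels), "R" (3x3) and "t" (3): a world point X has camera coordinates R X + t. Camera axes: x right, y down, z forward; pixel columns grow to the right and rows downward; lengths in m; the calibration is good to about 2 mm. A picture is of the moment at which its call begins: read the wrist's pose just before it. camera_model takes no time and is no camera call; for the wrist camera it gives the pose at the moment of the call.
- r.hand_in(): hands the job in, once; it reports no verdict.
The state is a dict: "time_s": time; "joint_pos": joint angles; "joint_vel": joint speeds; "effort": joint torques, N m; "ee_pos": TCP position; "eef_rot": TCP orientation; "contact_force": force on the tool from outside, world axes, zero at the start; "ft_torque": the same for the moment, N m; "grip_width": finger opening in m.
Only numpy, scipy, OpenCV 4.12 (cv2) and the standard library are available. Lean on these libraries where they do the work, as an engineer would, in place of code of your own. Each camera call takes 0.05 s, during which the arm holds its last target. There are 200 camera calls.

## Working session

There is one attempt and no reset: what is moved stays moved. The work goes in short steps, Python scripts to look and compute and a tool call to move; the robot and the scene stay as the last step left them, time stands still between calls to the robot, and variables do not carry over. Pictures are saved under pics/ and viewed, about 8 in all and at most 12, crops included, and the job is handed in when it is done.

Besides the shell and the picture viewer there is one more tool, called after ">>>" by a JSON object that holds its "fn" and its "kwargs", one argument or row to a line. move_arm: Moves the arm, as the interface text tells. Its arguments: {"type":"object","properties":{"deltas":{"type":"array"},"newtons":{"type":"number"}},"required":["deltas"]}

```bash
mkdir -p pics
cat > h.py <<'E'
import numpy as np, cv2
from station import readout, grab_frame, camera_model, r
def cap(name,save=None):
    c=camera_model(name); im,d=grab_frame(name)
    if save: np.savez(save+'.npz',im=im,d=d,K=c['K'],R=c['R'],t=c['t']); cv2.imwrite('pics/'+save+'.png',im)
    return im,d,c
def load(n):
    z=np.load(n+'.npz'); return z['im'],z['d'],{k:z[k] for k in 'KRt'}
def cloud(d,c):
    K=np.array(c['K']);v,u=np.mgrid[:d.shape[0],:d.shape[1]]
    X=np.stack([(u-K[0,2])/K[0,0]*d,(v-K[1,2])/K[1,1]*d,d],-1)
    return (X-np.array(c['t']).ravel())@np.array(c['R'])
def ray(u,v,z,c):
    K,R,t=map(np.array,(c['K'],c['R'],c['t']));t=t.ravel()
    o=-R.T@t; w=R.T@np.array([(u-K[0,2])/K[0,0],(v-K[1,2])/K[1,1],1.])
    return o+w*(z-o[2])/w[2]
def proj(X,c):
    K,R,t=map(np.array,(c['K'],c['R'],c['t']));p=K@(R@np.array(X)+t.ravel());return p[:2]/p[2]
E
python3 - <<'E'
from h import *
for n in ('scene','top','wrist'):
    im,d,c=cap(n,n+'0'); R=np.array(c['R']);print(n,np.round(-R.T@np.array(c['t']).ravel(),3),np.round(R,2).tolist(),np.array(c['K'])[0,0])
s=readout.sense();print(s)
E
```

```text
scene [ 1.372 -0.157  0.778] [[0.19, 0.98, 0.01], [0.65, -0.12, -0.75], [-0.74, 0.15, -0.66]] 555.3198252409306
top [0.395 0.003 1.297] [[-0.0, -1.0, -0.01], [-0.99, 0.01, -0.14], [0.14, 0.01, -0.99]] 536.1052513157175
wrist [ 0.327 -0.565  0.383] [[0.4, -0.91, -0.0], [-0.88, -0.39, 0.26], [-0.24, -0.1, -0.97]] 330.510105907433
{'time_s': 0.15, 'joint_pos': array([ 1.12748713,  0.61568362, -0.01260188,  1.42449509,  0.00813264,
        1.10339014, -0.04041033]), 'joint_vel': array([ 0.00054447, -0.00274344,  0.00052789, -0.00522467, -0.00077076,
        0.00035215, -0.00191005]), 'effort': array([ 6.94196642e-04, -4.59350502e+01,  2.09244252e-01, -1.65942675e+01,
       -6.11520046e-02,  1.81698846e-02,  1.80632223e-04]), 'ee_pos': array([ 0.26297911, -0.59395999,  0.30186774]), 'eef_rot': array([-0.69164287, -0.14698111,  0.69196143, -0.14565738]), 'contact_force': array([ 0.36853184, -0.95822652, -0.79640846]), 'ft_torque': array([ 0.01617194, -0.03862475,  0.0257272 ]), 'grip_width': 0.09275293729336537}
```

View pics/top0.png

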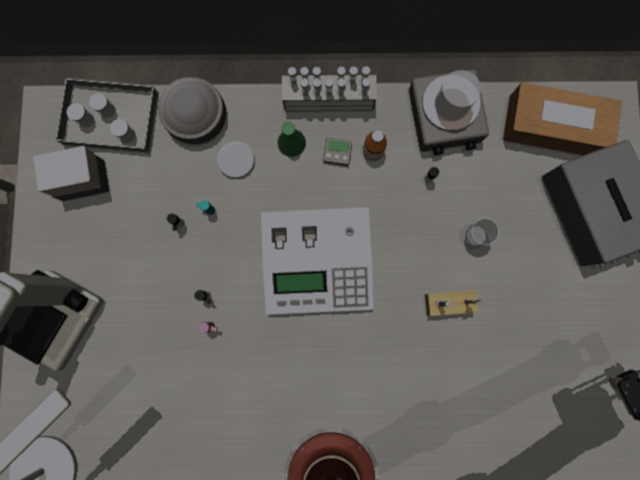

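View pics/scene0.png

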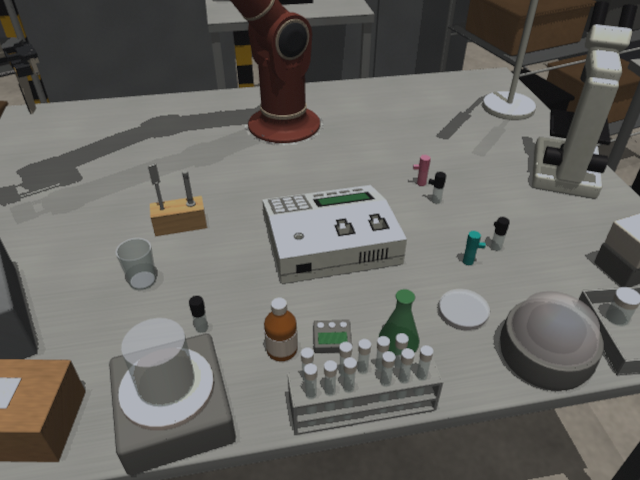

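Run:
```python
from h import *
from scipy.spatial.transform import Rotation as Rn
s=readout.sense();print(np.round(Rn.from_quat(s['eef_rot']).as_matrix(),3).tolist())
im,d,c=load('top0'); P=cloud(d,c)
print('bench z',np.median(P[350:380,300:420,2]),'deck z',np.median(P[250:262,280:360,2]))
for n,u,v,z in [('vA',173,217,.076),('vB',203,294,.076),('plain',433,171,.076),('turq',206,205,.076),('pink',207,327,.076),('wl',280,238,.07),('wr',310,236,.07),('hole',350,231,.07),('stand',453,304,.052),('probe',441,303,.07)]:
    print(n,np.round(ray(u,v,z,c),3))
def crop(a,b,c0,d0,s): return cv2.resize(im[a:b,c0:d0],(400,int(400*(b-a)/(d0-c0))),interpolation=cv2.INTER_CUBIC)
A=crop(190,340,160,240,3)[:600];B=crop(200,325,255,380,3)[:400]
S=cv2.imread('pics/scene0.png')
C=cv2.resize(S[145,:][None] if 0 else S[150:240,140:260],(400,200))
o=np.zeros((600,800,3),np.uint8);A=cv2.resize(im[190:340,140:240],(400,600),interpolation=cv2.INTER_CUBIC);o[:,:400]=A;o[:400,400:]=B;o[400:,400:]=C
cv2.imwrite('pics/m1.png',np.clip(o.astype(float)*1.5,0,255).astype(np.uint8))
```

```text
[[-0.001, 0.405, -0.914], [0.002, -0.914, -0.405], [-1.0, -0.002, 0.0]]
bench z 0.00027010379068706194 deck z 0.07019899216168476
vA [0.594 0.362 0.076]
vB [0.417 0.288 0.076]
plain [ 0.699 -0.242  0.076]
turq [0.622 0.286 0.076]
pink [0.343 0.277 0.076]
wl [0.544 0.115 0.07 ]
wr [0.549 0.046 0.07 ]
hole [ 0.56  -0.047  0.07 ]
stand [ 0.392 -0.282  0.052]
probe [ 0.394 -0.251  0.07 ]
```

View pics/m1.png

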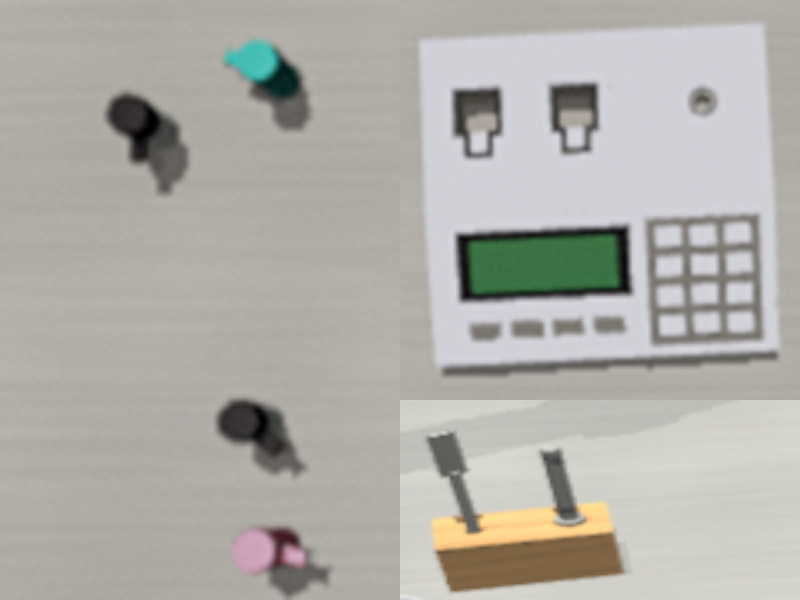

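```bash
cat >> h.py <<'E'
from scipy.spatial.transform import Rotation as Rn
def pose():
    s=readout.sense(); M=Rn.from_quat(s['eef_rot']).as_matrix()
    return np.array(s['ee_pos']),M,np.arctan2(-M[1,2],-M[0,2])
def to(*T):
    p,M,psi=pose()
    for x,y,z,ps in T:
        d=M.T@(np.array([x,y,z])-p); print(np.round(d,4).tolist(),'roll',round(-(ps-psi),4))
def st():
    s=readout.sense();p,M,psi=pose()
    print('t',round(s['time_s'],2),'p',np.round(p,4),'psi',round(psi,4),'j',np.round(s['joint_pos'],2),'F',np.round(s['contact_force'],2),'w',round(s['grip_width'],4))
E
python3 -c "
from h import *
to((.5,-.3,.3,.3),(.545,.04,.23,.07))"
```

```text
[0.0022, -0.1728, -0.3357] roll 0.1169
[0.0727, -0.4653, -0.5146] roll 0.3469
```

>>> {"fn": "move_arm", "kwargs": {
  "deltas": [0, -0.172, -0.336, 0.117, 0.06, 0, -0.172, -0.336, 0.117, 0.06, 0, -0.172, -0.336, 0.117, 0.06, 0, -0.172, -0.336, 0.117, 0.06, 0, -0.172, -0.336, 0.117, 0.06, 0, -0.172, -0.336, 0.117, 0.06, 0, -0.172, -0.336, 0.117, 0.06, 0, -0.172, -0.336, 0.117, 0.06]
}}

```text
time_s: 1.15
ee_pos: [0.5004, -0.3013, 0.3025]
eef_rot: [-0.699, -0.106, 0.7, -0.106]
contact_force: [-0.4, -0.7, -0.6]
grip_width: 0.0598
```

```bash
python3 -c "
from h import *
st();to((.545,.04,.23,.07))"
```

```text
t 1.15 p [ 0.5004 -0.3013  0.3025] psi 0.3001 j [ 0.51  0.51 -0.01  1.62  0.    1.01 -0.77] F [-0.38 -0.66 -0.62] w 0.0598
[0.0722, -0.3128, -0.1436] roll 0.2301
```

>>> {"fn": "move_arm", "kwargs": {
  "deltas": [0.072, -0.313, -0.144, 0.23, 0.06, 0.072, -0.313, -0.144, 0.23, 0.06, 0.072, -0.313, -0.144, 0.23, 0.06, 0.072, -0.313, -0.144, 0.23, 0.06, 0.072, -0.313, -0.144, 0.23, 0.06, 0.072, -0.313, -0.144, 0.23, 0.06, 0.072, -0.313, -0.144, 0.23, 0.06, 0.072, -0.313, -0.144, 0.23, 0.06]
}}

```text
time_s: 2.15
ee_pos: [0.5459, 0.0373, 0.2309]
eef_rot: [-0.707, -0.022, 0.707, -0.024]
contact_force: [-0.1, -0.2, 0.7]
grip_width: 0.06
```

Run:
```python
from h import *
st();im,d,c=cap('wrist','w1')
P=cloud(d,c); m=(abs(P[...,2]-.07)<.006); print('deck z',np.median(P[...,2][m]),m.sum())
```

```text
t 2.15 p [0.5459 0.0373 0.2309] psi 0.0654 j [-0.13  0.54  0.03  1.81 -0.02  0.79 -1.59] F [-0.11 -0.15  0.72] w 0.06
deck z 0.06920730022891389 44881
```

View pics/w1.png

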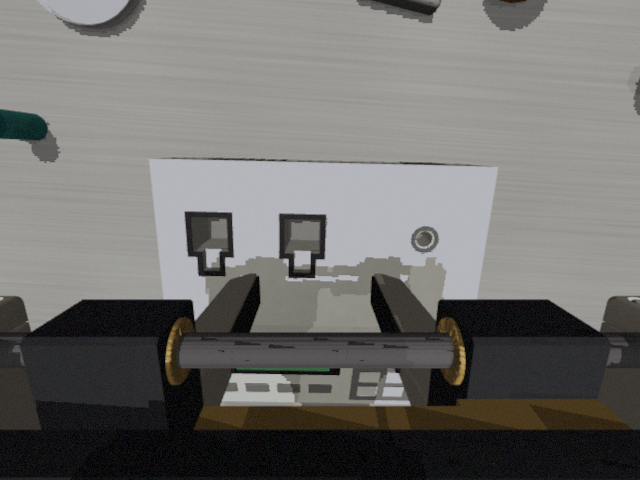

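Run:
```python
from h import *
im,d,c=load('w1'); g=cv2.cvtColor(im,cv2.COLOR_BGR2GRAY)
# rectify deck plane z=.07 at 0.25mm/px : X right = -y, down=-x
x0,y0,s=.60,.16,.00025
H=[];
src=[];dst=[]
for X,Y in [(.6,.16),(.6,-.1),(.5,-.1),(.5,.16)]:
    src.append(proj([X,Y,.07],c));dst.append([(y0-Y)/s,(x0-X)/s])
W=cv2.warpPerspective(g,cv2.getPerspectiveTransform(np.float32(src),np.float32(dst)),(1040,400),flags=cv2.INTER_CUBIC)
m=(W<120).astype(np.uint8);m=cv2.morphologyEx(m,cv2.MORPH_CLOSE,np.ones((3,3)))
cs,_=cv2.findContours(m,cv2.RETR_EXTERNAL,cv2.CHAIN_APPROX_NONE)
for q in cs:
    a=cv2.contourArea(q)
    if a<1000: continue
    r_=cv2.minAreaRect(q);x,y,w,h=cv2.boundingRect(q)
    print(a,'rect ctr',np.round([x0-r_[0][1]*s,y0-r_[0][0]*s],4),np.round(np.array(r_[1])*s*1e3,1),r_[2],(x,y,w,h))
cv2.imwrite('pics/rect.png',W)
```

```text
6359.5 rect ctr [ 0.5064 -0.0814] [12.2 36.8] 90.0 (892, 350, 148, 50)
9586.5 rect ctr [0.5117 0.0964] [23.  37.2] 90.0 (180, 307, 150, 93)
15070.5 rect ctr [ 0.5155 -0.0312] [30.5 48. ] 90.0 (669, 277, 193, 123)
5048.5 rect ctr [ 0.5584 -0.0451] [19.8 20.2] 90.0 (780, 127, 82, 80)
24754.5 rect ctr [0.5433 0.1174] [51.3 35.3] 87.95458984375 (97, 122, 146, 208)
24585.0 rect ctr [0.5463 0.0475] [51.5 35.3] 88.26429748535156 (377, 110, 145, 209)
```

View pics/rect.png

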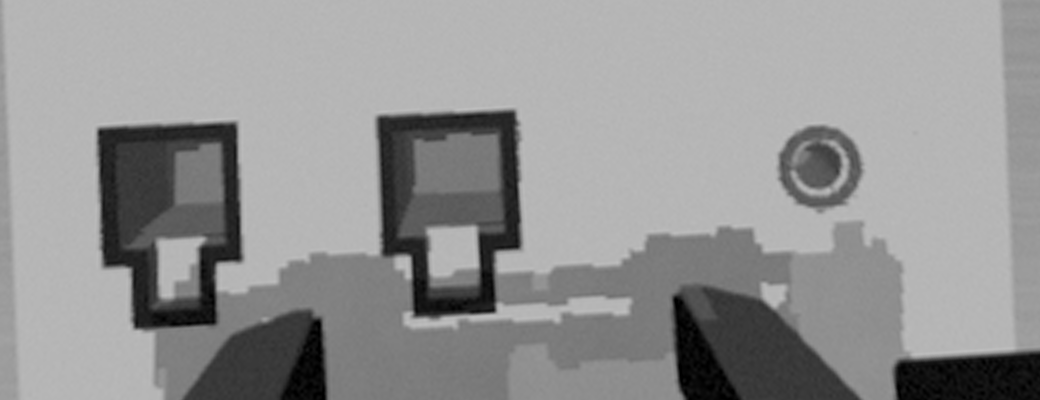

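Run:
```python
from h import *
to((.55,.345,.235,.065))
im,d,c=load('top0'); g=cv2.cvtColor(im,cv2.COLOR_BGR2GRAY)
x0,y0,s=.60,.16,.00025
src=[];dst=[]
for X,Y in [(.6,.16),(.6,-.1),(.5,-.1),(.5,.16)]:
    src.append(proj([X,Y,.07],c));dst.append([(y0-Y)/s,(x0-X)/s])
W=cv2.warpPerspective(g,cv2.getPerspectiveTransform(np.float32(src),np.float32(dst)),(1040,400),flags=cv2.INTER_CUBIC)
print(W[20,500],W.min())
for th in (90,105,120):
  m=(W<th).astype(np.uint8)
  cs,_=cv2.findContours(m,cv2.RETR_EXTERNAL,cv2.CHAIN_APPROX_NONE)
  for q in cs:
    a=cv2.contourArea(q)
    if a<1000: continue
    r_=cv2.minAreaRect(q)
    print(th,a,'rect ctr',np.round([x0-r_[0][1]*s,y0-r_[0][0]*s],4),np.round(np.array(r_[1])*s*1e3,1),round(r_[2],1))
```

```text
[-0.0046, -0.3071, -0.0239] roll -0.0005
139 29
90 1616.0 rect ctr [ 0.562  -0.0444] [10.5 12.8] 90.0
90 23120.0 rect ctr [0.5445 0.1176] [49.7 34.7] 88.1
90 22866.5 rect ctr [0.5473 0.0475] [49.9 34.1] 88.0
105 3852.5 rect ctr [ 0.5595 -0.0451] [18.5 18.3] 15.4
105 24929.5 rect ctr [0.5445 0.1175] [51.1 36. ] 87.9
105 24795.0 rect ctr [0.5473 0.0478] [51.5 35.6] 88.4
120 1381.0 rect ctr [0.5279 0.1588] [ 2.5 55.2] 0.0
120 5702.0 rect ctr [ 0.5593 -0.045 ] [21.4 21.1] 19.3
120 27053.5 rect ctr [0.5446 0.1176] [53.3 37.5] 88.7
120 27000.0 rect ctr [0.5473 0.0481] [53.2 37.1] 89.5
120 8918.0 rect ctr [ 0.5501 -0.0958] [99.8  8. ] 90.0
```

>>> {"fn": "move_arm", "kwargs": {
  "deltas": [-0.005, -0.307, -0.024, 0, 0.06, -0.005, -0.307, -0.024, 0, 0.06, -0.005, -0.307, -0.024, 0, 0.06, -0.005, -0.307, -0.024, 0, 0.06, -0.005, -0.307, -0.024, 0, 0.06, -0.005, -0.307, -0.024, 0, 0.06, -0.005, -0.307, -0.024, 0, 0.06, -0.005, -0.307, -0.024, 0, 0.06]
}}

```text
time_s: 3.2
ee_pos: [0.5499, 0.3449, 0.236]
eef_rot: [0.707, 0.022, -0.707, 0.024]
contact_force: [0.3, -0.1, 0.8]
grip_width: 0.0601
```

Run:
```python
from h import *
st();im,d,c=cap('wrist','w2')
```

```text
t 3.2 p [0.5499 0.3449 0.236 ] psi 0.0647 j [-0.62  0.68  0.05  1.51 -0.03  0.96 -2.07] F [ 0.3  -0.15  0.75] w 0.0601
```

View pics/w2.png

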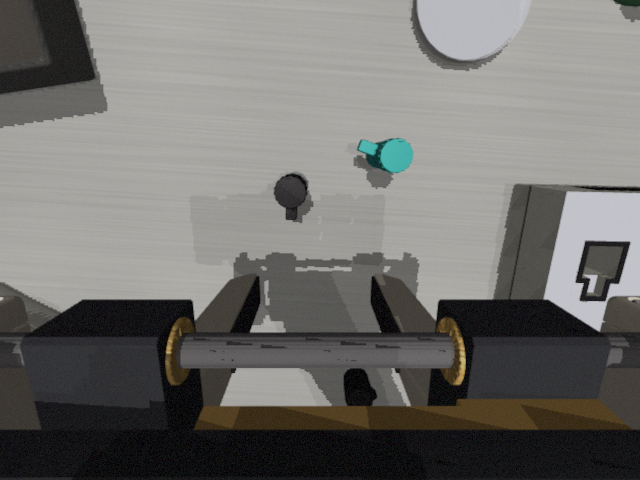

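```bash
cat >> h.py <<'E'
def vial(im,d,c,guess,rad=.045):
    P=cloud(d,c); D=np.hypot(P[...,0]-guess[0],P[...,1]-guess[1])
    dark=(im.max(-1)<75)&(D<rad)&(d>0)
    top=dark&(abs(P[...,2]-.076)<.006)
    q=P[top]; (cx,cy),R=cv2.minEnclosingCircle(q[:,:2].astype(np.float32)); 
    ctr=q[:,:2].mean(0)
    # tab: dark points at tab height well out from axis
    t=dark&(abs(P[...,2]-.052)<.008); rr=np.hypot(P[...,0]-ctr[0],P[...,1]-ctr[1]); t&=(rr>.0145)&(rr<.028)
    w=P[t][:,:2]-ctr
    v=w.mean(0) if len(w) else np.array([np.nan,0])
    yaw=np.arctan2(-v[1],-v[0])
    print('top n',len(q),'mean',np.round(ctr,4),'circ',np.round([cx,cy,R],4),'z',np.median(q[:,2]),'tab n',len(w),'r',np.hypot(*v),'yaw',yaw)
    return ctr,yaw
E
python3 - <<'E'
from h import *
im,d,c=load('w2'); c1=vial(im,d,c,(.594,.362))
# rgb check: pixel->plane
g=im.max(-1);v,u=np.nonzero(g[165:235,265:320]<75);print('bbox',u.min()+265,u.max()+265,v.min()+165,v.max()+165)
print('capc',ray(290.5,191,.076,c),'tab',ray(292,214,.054,c))
im,d,c=load('top0');vial(im,d,c,(.594,.362));vial(im,d,c,(.417,.288))
to((*c1[0],.2,c1[1]))
E
```

```text
top n 816 mean [0.5917 0.3661] circ [0.591  0.3661 0.0124] z 0.07511127180778258 tab n 126 r 0.020245942390805245 yaw 0.008286256657593591
bbox 274 307 174 219
capc [0.59211462 0.36564192 0.076     ] tab [0.57118141 0.36499348 0.054     ]
top n 83 mean [0.5908 0.3654] circ [0.5906 0.3658 0.012 ] z 0.07577552083758775 tab n 19 r 0.019211145281429514 yaw 0.05012926388605619
top n 82 mean [0.4144 0.2961] circ [0.4148 0.2961 0.0121] z 0.07538428711046433 tab n 19 r 0.019810971086328122 yaw 0.8074718881359227
[0.0361, -0.0179, -0.0433] roll 0.0571
```

>>> {"fn": "move_arm", "kwargs": {
  "deltas": [0.03, -0.018, -0.043, 0.045, 0.05, 0.03, -0.018, -0.043, 0.045, 0.05, 0.03, -0.018, -0.043, 0.045, 0.05, 0.07, -0.018, -0.043, 0.045, 0.05, 0.098, -0.018, -0.043, 0.045, 0.05, 0.098, -0.018, -0.043, 0.045, 0.05, 0.098, -0.018, -0.043, 0.045, 0.015, 0.098, -0.018, -0.043, 0.045, 0.015],
  "newtons": 15
}}

```text
time_s: 4.25
ee_pos: [0.5909, 0.3699, 0.1403]
eef_rot: [0.708, 0.01, -0.706, 0.008]
contact_force: [-0.2, 0.2, 0.5]
grip_width: 0.0347
```

>>> {"fn": "move_arm", "kwargs": {
  "deltas": [0, 0, 0, 0, 0.015, 0, 0, 0, 0, 0.015]
}}

```text
time_s: 4.5
ee_pos: [0.5907, 0.3696, 0.1391]
eef_rot: [0.708, 0.009, -0.706, 0.008]
contact_force: [-0.4, -0.5, 4.2]
grip_width: 0.024
```

Run:
```python
from h import *
st()
```

```text
t 4.5 p [0.5907 0.3696 0.1391] psi 0.0248 j [-0.62  0.85  0.05  1.43 -0.05  0.85 -2.1 ] F [-0.41 -0.46  4.23] w 0.024
```

>>> {"fn": "move_arm", "kwargs": {
  "deltas": [-0.05, 0, 0, 0, 0.015, -0.1, 0, 0, 0, 0.015, -0.1, 0, 0, 0, 0.015, -0.1, 0, 0, 0, 0.015]
}}

```text
time_s: 5.0
ee_pos: [0.5895, 0.3692, 0.2372]
eef_rot: [-0.707, -0.009, 0.708, -0.009]
contact_force: [-0.4, -0.5, 0.1]
grip_width: 0.024
```

Run:
```python
from h import *
st();to((.5542,.0479,.238,.045))
```

```text
t 5.0 p [0.5895 0.3692 0.2372] psi 0.0249 j [-0.62  0.75  0.06  1.35 -0.05  1.04 -2.1 ] F [-0.42 -0.46  0.14] w 0.024
[-0.0006, 0.3203, 0.0433] roll -0.0201
```

>>> {"fn": "move_arm", "kwargs": {
  "deltas": [0, 0.32, 0.043, -0.02, 0.015, 0, 0.32, 0.043, -0.02, 0.015, 0, 0.32, 0.043, -0.02, 0.015, 0, 0.32, 0.043, -0.02, 0.015, 0, 0.32, 0.043, -0.02, 0.015, 0, 0.32, 0.043, -0.02, 0.015, 0, 0.32, 0.043, -0.02, 0.015, 0, 0.32, 0.043, -0.02, 0.015]
}}

```text
time_s: 6.0
ee_pos: [0.5548, 0.0512, 0.2371]
eef_rot: [-0.706, -0.018, 0.707, -0.017]
contact_force: [0.2, 0.2, 0.5]
grip_width: 0.0241
```

>>> {"fn": "move_arm", "kwargs": {
  "deltas": [0, 0, 0, 0, 0.015, 0, 0, 0, 0, 0.015, 0, 0, 0, 0, 0.015]
}}

```text
time_s: 6.38
ee_pos: [0.555, 0.0491, 0.2378]
eef_rot: [0.707, 0.016, -0.707, 0.016]
contact_force: [-0.2, -0.1, -0.4]
grip_width: 0.024
```

Run:
```python
from h import *
st();to((.5542,.0479,.22,.045))
a,_,c=cap('scene','s1');b,d,c2=cap('wrist','w3')
u=proj([.555,.048,.1],c).astype(int);print(u)
A=cv2.resize(a[u[1]-60:u[1]+60,u[0]-80:u[0]+80],(640,480),interpolation=cv2.INTER_CUBIC)
B=cv2.resize(b[160:340,240:400],(160*3,180*3)) 
o=np.zeros((540,800,3),np.uint8);o[:360,:480]=cv2.resize(A,(480,360));o[:,480:]=B[:,80:400]
cv2.imwrite('pics/m2.png',np.clip(o*1.5,0,255).astype(np.uint8))
```

```text
t 6.38 p [0.555  0.0491 0.2378] psi 0.0458 j [-0.15  0.54  0.04  1.78 -0.03  0.82 -1.63] F [-0.24 -0.14 -0.36] w 0.024
[0.0178, 0.0011, 0.0008] roll 0.0008
[345 217]
```

View pics/m2.png

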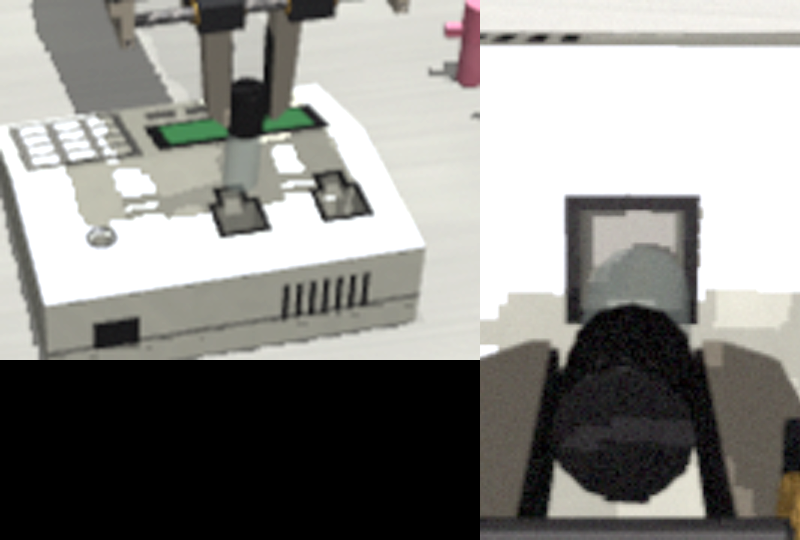

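>>> {"fn": "move_arm", "kwargs": {
  "deltas": [0.01, 0.001, 0.0005, 0, 0.015, 0.02, 0.001, 0.0005, 0, 0.015, 0.028, 0.001, 0.0005, 0, 0.015, 0.035, 0.001, 0.0005, 0, 0.015, 0.04, 0.001, 0.0005, 0, 0.015, 0.045, 0.001, 0.0005, 0, 0.015]
}}

```text
time_s: 7.22
ee_pos: [0.5546, 0.0477, 0.1925]
eef_rot: [0.707, 0.016, -0.707, 0.016]
contact_force: [0.4, 0.2, -0.6]
grip_width: 0.0239
```

Run:
```python
from h import *
st()
```

```text
t 7.22 p [0.5546 0.0477 0.1925] psi 0.045 j [-0.15  0.6   0.03  1.82 -0.03  0.71 -1.62] F [ 0.42  0.25 -0.57] w 0.0239
```

Foot is in the well with no force. Continue down.

>>> {"fn": "move_arm", "kwargs": {
  "deltas": [0.01, 0, 0, 0, 0.015, 0.018, 0, 0, 0, 0.015, 0.024, 0, 0, 0, 0.015, 0.028, 0, 0, 0, 0.015, 0.032, 0, 0, 0, 0.015, 0.034, 0, 0, 0, 0.015, 0.034, 0, 0, 0, 0.015]
}}

```text
time_s: 8.1
ee_pos: [0.5546, 0.0472, 0.1589]
eef_rot: [0.707, 0.016, -0.707, 0.016]
contact_force: [-0.0, 0.8, -0.1]
grip_width: 0.0239
```

Run:
```python
from h import *
st()
```

```text
t 8.1 p [0.5546 0.0472 0.1589] psi 0.0447 j [-0.14  0.65  0.03  1.85 -0.03  0.64 -1.62] F [-0.02  0.84 -0.1 ] w 0.0239
```

>>> {"fn": "move_arm", "kwargs": {
  "deltas": [0.001, 0, 0, 0, 0.026, 0.001, 0, 0, 0, 0.04, 0.001, 0, 0, 0, 0.04, -0.03, 0, 0, 0, 0.04, -0.08, 0, 0, 0, 0.04, -0.08, 0, 0, 0, 0.05]
}}

```text
time_s: 8.85
ee_pos: [0.5567, 0.0475, 0.2426]
eef_rot: [0.71, 0.016, -0.704, 0.016]
contact_force: [-0.1, -0.0, 0.4]
grip_width: 0.0458
```

Run:
```python
from h import *
st();to((.38,.24,.235,.065),(.44,.2,.235,.3))
a,d,c=cap('top','t1');P=cloud(d,c)
m=(np.hypot(P[...,0]-.5548,P[...,1]-.0479)<.03)&(P[...,2]>.075)&(P[...,2]<.105);q=P[m];print(len(q),q.mean(0) if len(q) else '',np.median(q[:,2]) if len(q) else '')
```

```text
t 8.85 p [0.5567 0.0475 0.2426] psi 0.0446 j [-0.15  0.54  0.04  1.78 -0.03  0.82 -1.62] F [-0.09 -0.04  0.42] w 0.0458
[0.0062, -0.2002, 0.168] roll -0.0204
[0.0067, -0.1575, 0.1099] roll -0.2554
0
```

>>> {"fn": "move_arm", "kwargs": {
  "deltas": [0, 0, 0.05, 0, 0.05, 0, 0, 0.05, 0, 0.05, 0, 0, 0.05, 0, 0.05]
}}

```text
time_s: 9.28
ee_pos: [0.5048, 0.0452, 0.2382]
eef_rot: [-0.707, -0.016, 0.707, -0.016]
contact_force: [0.8, -0.4, 0.4]
grip_width: 0.05
```

Run:
```python
from h import *
st();to((.387,.267,.235,.8))
im,d,c=cap('wrist','w4');P=cloud(d,c)
m=(np.hypot(P[...,0]-.5548,P[...,1]-.0479)<.03)&(P[...,2]>.08)&(P[...,2]<.12);q=P[m];print(len(q),q.mean(0),np.median(q[:,2]))
u=proj([.545,.048,.08],c).astype(int)
cv2.imwrite('pics/w4c.png',np.clip(cv2.resize(im[u[1]-60:u[1]+60,u[0]-120:u[0]+80],None,fx=3,fy=3)*1.4,0,255).astype(np.uint8))
```

```text
t 9.28 p [0.5048 0.0452 0.2382] psi 0.0449 j [-0.16  0.48  0.04  1.91 -0.03  0.75 -1.63] F [ 0.76 -0.37  0.36] w 0.05
[0.0032, -0.2268, 0.1077] roll -0.7551
1020 [0.55524236 0.04816834 0.09499956] 0.09526875470295601
```

View pics/w4c.png

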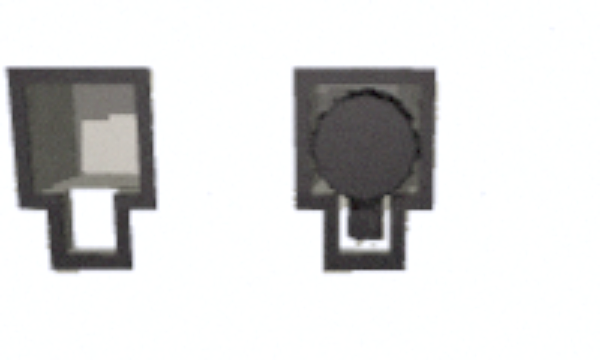

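>>> {"fn": "move_arm", "kwargs": {
  "deltas": [0, -0.227, 0.108, -0.755, 0.05, 0, -0.227, 0.108, -0.755, 0.05, 0, -0.227, 0.108, -0.755, 0.05, 0, -0.227, 0.108, -0.755, 0.05, 0, -0.227, 0.108, -0.755, 0.05, 0, -0.227, 0.108, -0.755, 0.05, 0, -0.227, 0.108, -0.755, 0.05, 0, -0.227, 0.108, -0.755, 0.05]
}}

```text
time_s: 10.32
ee_pos: [0.3875, 0.2658, 0.2387]
eef_rot: [0.652, 0.274, -0.652, 0.274]
contact_force: [0.2, -0.4, 0.4]
grip_width: 0.0503
```

>>> {"fn": "move_arm", "kwargs": {
  "deltas": [0, 0, 0, 0, 0.05, 0, 0, 0, 0, 0.05]
}}

```text
time_s: 10.58
ee_pos: [0.3867, 0.2668, 0.2388]
eef_rot: [0.651, 0.275, -0.651, 0.275]
contact_force: [0.8, -0.6, 0.5]
grip_width: 0.0496
```

Run:
```python
from h import *
st()
im,d,c=cap('wrist','w5');b=vial(im,d,c,(.4146,.2961))
to((*b[0],.138,b[1]))
u=proj([*b[0],.076],c);print(u)
```

```text
t 10.57 p [0.3867 0.2668 0.2388] psi 0.799 j [-0.52  0.43 -0.18  2.    0.12  0.71 -1.55] F [ 0.77 -0.6   0.55] w 0.0496
top n 815 mean [0.4143 0.2982] circ [0.4139 0.298  0.0125] z 0.07513139742086244 tab n 124 r 0.020207557348708334 yaw 0.8168111647008923
[0.1008, -0.0019, -0.0417] roll -0.0175
[313.52175912 193.64696403]
```

>>> {"fn": "move_arm", "kwargs": {
  "deltas": [0.03, -0.002, -0.041, -0.018, 0.05, 0.03, -0.002, -0.041, -0.018, 0.05, 0.03, -0.002, -0.041, -0.018, 0.05, 0.07, -0.002, -0.041, -0.018, 0.05, 0.1, -0.002, -0.041, -0.018, 0.05, 0.1, -0.002, -0.041, -0.018, 0.05, 0.1, -0.002, -0.041, -0.018, 0.05, 0.1, -0.002, -0.041, -0.018, 0.015]
}}

```text
time_s: 11.62
ee_pos: [0.4143, 0.2983, 0.1404]
eef_rot: [0.65, 0.281, -0.648, 0.281]
contact_force: [-0.4, 0.4, 0.6]
grip_width: 0.0441
```

>>> {"fn": "move_arm", "kwargs": {
  "deltas": [0, 0, 0, 0, 0.015, 0, 0, 0, 0, 0.015, 0, 0, 0, 0, 0.015]
}}

```text
time_s: 12.0
ee_pos: [0.4139, 0.2981, 0.1392]
eef_rot: [0.649, 0.281, -0.648, 0.281]
contact_force: [0.0, -0.1, 2.7]
grip_width: 0.0237
```

Run:
```python
from h import *
st()
```

```text
t 12.0 p [0.4139 0.2981 0.1392] psi 0.8178 j [-0.57  0.64 -0.15  1.99  0.17  0.52 -1.59] F [ 0.02 -0.08  2.72] w 0.0237
```

>>> {"fn": "move_arm", "kwargs": {
  "deltas": [-0.05, 0, 0, 0, 0.015, -0.1, 0, 0, 0, 0.015, -0.1, 0, 0, 0, 0.015, -0.1, 0, 0, 0, 0.015]
}}

```text
time_s: 12.5
ee_pos: [0.4132, 0.2974, 0.2383]
eef_rot: [-0.648, -0.281, 0.649, -0.281]
contact_force: [-0.5, -1.2, -0.3]
grip_width: 0.0238
```

Run:
```python
from h import *
st();to((.5517,.1174,.238,.045))
```

```text
t 12.5 p [0.4132 0.2974 0.2383] psi 0.8177 j [-0.53  0.49 -0.19  1.9   0.13  0.77 -1.55] F [-0.52 -1.21 -0.25] w 0.0238
[0.0003, 0.2242, 0.0366] roll 0.7727
```

>>> {"fn": "move_arm", "kwargs": {
  "deltas": [0, 0.224, 0.0365, 0.772, 0.015, 0, 0.224, 0.0365, 0.772, 0.015, 0, 0.224, 0.0365, 0.772, 0.015, 0, 0.224, 0.0365, 0.772, 0.015, 0, 0.224, 0.0365, 0.772, 0.015, 0, 0.224, 0.0365, 0.772, 0.015, 0, 0.224, 0.0365, 0.772, 0.015, 0, 0.224, 0.0365, 0.772, 0.015]
}}

```text
time_s: 13.5
ee_pos: [0.5515, 0.1194, 0.2386]
eef_rot: [-0.707, -0.017, 0.707, -0.017]
contact_force: [-0.8, -0.0, -0.1]
grip_width: 0.0236
```

>>> {"fn": "move_arm", "kwargs": {
  "deltas": [0, 0, 0, 0, 0.015, 0, 0, 0, 0, 0.015, 0, 0, 0, 0, 0.015]
}}

```text
time_s: 13.88
ee_pos: [0.5521, 0.1182, 0.2389]
eef_rot: [0.707, 0.016, -0.707, 0.016]
contact_force: [-0.5, -0.5, -0.2]
grip_width: 0.0236
```

Run:
```python
from h import *
st();to((.5517,.1174,.238,.045))
```

```text
t 13.88 p [0.5521 0.1182 0.2389] psi 0.046 j [-0.27  0.55  0.03  1.76 -0.02  0.83 -1.75] F [-0.54 -0.47 -0.17] w 0.0236
[0.0009, 0.0008, 0.0005] roll 0.001
```

>>> {"fn": "move_arm", "kwargs": {
  "deltas": [0.01, 0.0008, 0.0003, 0, 0.015, 0.02, 0.0008, 0.0003, 0, 0.015, 0.028, 0.0008, 0.0003, 0, 0.015, 0.035, 0.0008, 0.0003, 0, 0.015, 0.04, 0.0008, 0.0003, 0, 0.015, 0.046, 0.0008, 0.0003, 0, 0.015]
}}

```text
time_s: 14.62
ee_pos: [0.5521, 0.1174, 0.1926]
eef_rot: [0.707, 0.016, -0.707, 0.016]
contact_force: [0.5, 0.5, -0.5]
grip_width: 0.0238
```

Run:
```python
from h import *
st()
```

```text
t 14.62 p [0.5521 0.1174 0.1926] psi 0.0459 j [-0.27  0.61  0.03  1.8  -0.02  0.72 -1.75] F [ 0.45  0.5  -0.46] w 0.0238
```

>>> {"fn": "move_arm", "kwargs": {
  "deltas": [0.01, 0, 0, 0, 0.015, 0.018, 0, 0, 0, 0.015, 0.024, 0, 0, 0, 0.015, 0.028, 0, 0, 0, 0.015, 0.032, 0, 0, 0, 0.015, 0.034, 0, 0, 0, 0.015, 0.034, 0, 0, 0, 0.015]
}}

```text
time_s: 15.5
ee_pos: [0.5521, 0.1173, 0.1592]
eef_rot: [0.707, 0.016, -0.707, 0.016]
contact_force: [-0.1, -0.4, 2.3]
grip_width: 0.0238
```

Run:
```python
from h import *
st()
```

```text
t 15.5 p [0.5521 0.1173 0.1592] psi 0.0458 j [-0.26  0.66  0.03  1.83 -0.03  0.65 -1.75] F [-0.15 -0.37  2.25] w 0.0238
```

Landed (2 N up-force at the expected height). Release, rise, back off and check.

>>> {"fn": "move_arm", "kwargs": {
  "deltas": [0.001, 0, 0, 0, 0.026, 0.001, 0, 0, 0, 0.04, 0.001, 0, 0, 0, 0.04, -0.03, 0, 0, 0, 0.04, -0.08, 0, 0, 0, 0.04, -0.08, 0, 0.05, 0, 0.05, -0.08, 0, 0.05, 0, 0.05, -0.08, 0, 0.05, 0, 0.05]
}}

```text
time_s: 16.5
ee_pos: [0.5024, 0.1152, 0.239]
eef_rot: [0.707, 0.016, -0.706, 0.016]
contact_force: [0.4, -0.1, -0.5]
grip_width: 0.05
```

Run:
```python
from h import *
st()
im,d,c=cap('wrist','w6');P=cloud(d,c)
for w in [(.5548,.0479),(.5519,.1177)]:
    m=(np.hypot(P[...,0]-w[0],P[...,1]-w[1])<.03)&(P[...,2]>.08)&(P[...,2]<.12);q=P[m];print(len(q),q.mean(0),np.median(q[:,2]))
u=proj([.545,.085,.08],c).astype(int)
cv2.imwrite('pics/w6c.png',np.clip(cv2.resize(im[u[1]-60:u[1]+60,u[0]-100:u[0]+100],None,fx=3,fy=3)*1.4,0,255).astype(np.uint8))
# stand and probe from top view
im,d,c=load('top0')
hsv=cv2.cvtColor(im,cv2.COLOR_BGR2HSV); m=cv2.inRange(hsv,(10,90,60),(35,255,255)); m[:, :420]=0; m[:280]=0;m[330:]=0;m[:,490:]=0
P=cloud(d,c); tp=(abs(P[...,2]-.052)<.008)&(m>0)
print('stand rect',cv2.minAreaRect(P[tp][:,:2].astype(np.float32)*1000))
z=P[280:330,420:490];k=z[...,2]>.062;print(np.round(z[k],3)[:60])
```

```text
t 16.5 p [0.5024 0.1152 0.239 ] psi 0.046 j [-0.29  0.49  0.03  1.89 -0.02  0.76 -1.77] F [ 0.37 -0.1  -0.47] w 0.05
1147 [0.55530858 0.04977026 0.09412012] 0.09518049363605922
1002 [0.5516396  0.11697839 0.0948617 ] 0.09512459215370614
stand rect ((394.486572265625, -280.389892578125), (48.29859161376953, 109.84586334228516), 3.798617362976074)
[[ 0.395  0.003  1.297]
 [ 0.395  0.003  1.297]
 [ 0.395  0.003  1.297]
 [ 0.395  0.003  1.297]
 [ 0.395  0.003  1.297]
 [ 0.395  0.003  1.297]
 [ 0.401 -0.312  0.068]
 [ 0.401 -0.312  0.078]
 [ 0.4   -0.311  0.091]
 [ 0.4   -0.31   0.102]
 [ 0.4   -0.31   0.112]
 [ 0.4   -0.31   0.122]
 [ 0.4   -0.316  0.122]
 [ 0.4   -0.317  0.128]
 [ 0.4   -0.315  0.14 ]
 [ 0.4   -0.315  0.148]
 [ 0.4   -0.317  0.151]
 [ 0.4   -0.317  0.157]
 [ 0.4   -0.319  0.158]
 [ 0.398 -0.251  0.124]
 [ 0.398 -0.252  0.128]
 [ 0.398 -0.307  0.063]
 [ 0.398 -0.307  0.071]
 [ 0.398 -0.307  0.08 ]
 [ 0.398 -0.307  0.09 ]
 [ 0.398 -0.308  0.093]
 [ 0.398 -0.308  0.104]
 [ 0.398 -0.308  0.111]
 [ 0.398 -0.307  0.121]
 [ 0.398 -0.31   0.119]
 [ 0.398 -0.311  0.122]
 [ 0.398 -0.311  0.134]
 [ 0.398 -0.311  0.14 ]
 [ 0.398 -0.312  0.145]
 [ 0.398 -0.311  0.155]
 [ 0.398 -0.311  0.162]
 [ 0.398 -0.314  0.161]
 [ 0.398 -0.315  0.164]
 [ 0.398 -0.318  0.161]
 [ 0.396 -0.246  0.07 ]
 [ 0.396 -0.247  0.079]
 [ 0.396 -0.247  0.088]
 [ 0.396 -0.247  0.099]
 [ 0.396 -0.248  0.106]
 [ 0.396 -0.247  0.12 ]
 [ 0.396 -0.246  0.134]
 [ 0.396 -0.248  0.137]
 [ 0.396 -0.25   0.136]
 [ 0.396 -0.252  0.136]
 [ 0.396 -0.255  0.132]
 [ 0.396 -0.307  0.062]
 [ 0.396 -0.308  0.067]
 [ 0.396 -0.308  0.077]
 [ 0.396 -0.306  0.091]
 [ 0.396 -0.308  0.093]
 [ 0.396 -0.307  0.105]
 [ 0.396 -0.306  0.118]
 [ 0.396 -0.306  0.127]
 [ 0.396 -0.305  0.139]
 [ 0.396 -0.305  0.145]]
```

View pics/w6c.png

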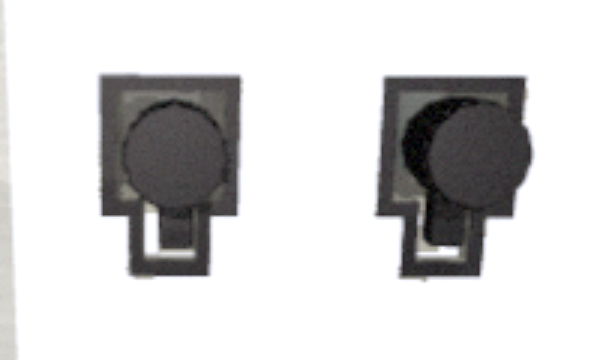

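Run:
```python
from h import *
to((.394,-.295,.28,1.57))
```

```text
[-0.0414, 0.4047, 0.1276] roll -1.5243
```

>>> {"fn": "move_arm", "kwargs": {
  "deltas": [-0.041, 0.2, 0.05, -1.524, 0.05, -0.041, 0.2, 0.05, -1.524, 0.05, -0.041, 0.405, 0.128, -1.524, 0.05, -0.041, 0.405, 0.128, -1.524, 0.05, -0.041, 0.405, 0.128, -1.524, 0.05, -0.041, 0.405, 0.128, -1.524, 0.05, -0.041, 0.405, 0.128, -1.524, 0.05, -0.041, 0.405, 0.128, -1.524, 0.05]
}}

```text
time_s: 17.55
ee_pos: [0.3914, -0.3011, 0.2796]
eef_rot: [-0.525, -0.473, 0.525, -0.474]
contact_force: [1.2, 1.0, 0.2]
grip_width: 0.0499
```

Run:
```python
from h import *
st();to((.394,-.295,.28,1.57))
```

```text
t 17.55 p [ 0.3914 -0.3011  0.2796] psi 1.4681 j [ 0.82  0.42 -0.3   1.89  0.16  0.86  0.34] F [1.15 0.99 0.22] w 0.0499
[-0.0004, 0.002, -0.0063] roll -0.1019
```

>>> {"fn": "move_arm", "kwargs": {
  "deltas": [0, 0, 0, -0.05, 0.05, 0, 0, 0, -0.05, 0.05, 0, 0, 0, -0.05, 0.05]
}}

```text
time_s: 17.92
ee_pos: [0.3932, -0.2955, 0.2796]
eef_rot: [0.513, 0.487, -0.512, 0.487]
contact_force: [1.4, 0.6, -0.9]
grip_width: 0.0501
```

Run:
```python
from h import *
st()
im,d,c=cap('wrist','w7');P=cloud(d,c)
m=(np.hypot(P[...,0]-.394,P[...,1]+.2505)<.02)&(d>0)
for a,b in [(.045,.06),(.07,.09),(.09,.11),(.11,.128),(.130,.142)]:
    k=m&(P[...,2]>a)&(P[...,2]<b); q=P[k]
    if len(q): print(a,b,len(q),np.round(q.mean(0),4),np.round(q.min(0),4),np.round(q.max(0),4))
u=proj([.394,-.2505,.136],c).astype(int);print(u)
cv2.imwrite('pics/w7c.png',np.clip(cv2.resize(im[max(0,u[1]-100):u[1]+100,max(0,u[0]-130):u[0]+130],None,fx=3,fy=3)*1.4,0,255).astype(np.uint8))
```

```text
t 17.93 p [ 0.3932 -0.2955  0.2796] psi 1.5205 j [ 0.83  0.42 -0.32  1.89  0.17  0.86  0.37] F [ 1.41  0.6  -0.88] w 0.0501
0.045 0.06 1130 [ 0.3951 -0.2477  0.0516] [ 0.374  -0.27    0.0489] [ 0.4139 -0.2311  0.0576]
0.07 0.09 29 [ 0.392  -0.2468  0.0792] [ 0.3864 -0.2495  0.0703] [ 0.3971 -0.2456  0.0893]
0.09 0.11 30 [ 0.3922 -0.2466  0.1008] [ 0.387  -0.2492  0.0917] [ 0.397  -0.2457  0.1098]
0.11 0.128 25 [ 0.3919 -0.2465  0.1218] [ 0.386  -0.249   0.1106] [ 0.3967 -0.2454  0.128 ]
0.13 0.142 238 [ 0.3917 -0.2513  0.135 ] [ 0.3861 -0.2575  0.1312] [ 0.3972 -0.2457  0.1371]
[314 193]
```

View pics/w7c.png

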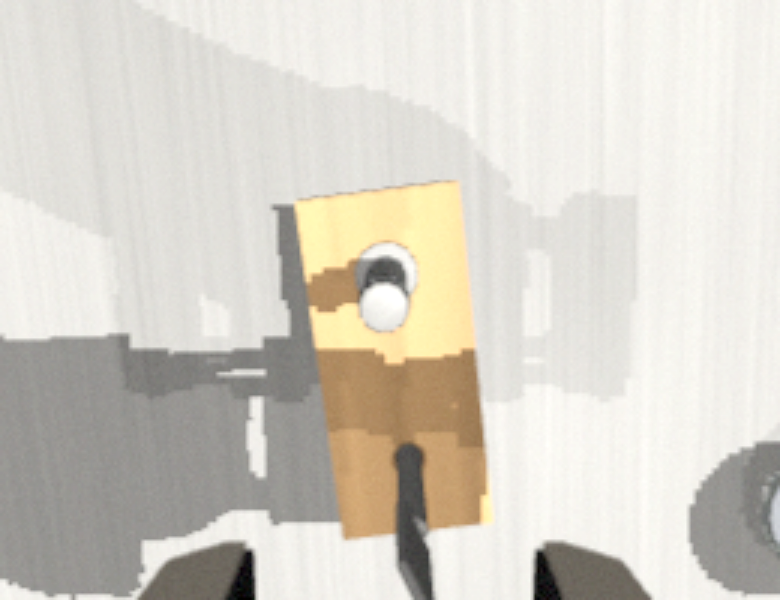

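Run:
```python
from h import *
st();to((.3917,-.2515,.17,1.5205))
```

```text
t 17.98 p [ 0.3931 -0.2954  0.2797] psi 1.521 j [ 0.83  0.42 -0.32  1.9   0.17  0.86  0.37] F [-0.73  0.89 -0.54] w 0.0502
[0.1097, -0.0036, -0.0437] roll 0.0005
```

>>> {"fn": "move_arm", "kwargs": {
  "deltas": [0.02, -0.0036, -0.0437, 0, 0.05, 0.02, -0.0036, -0.0437, 0, 0.05, 0.02, -0.0036, -0.0437, 0, 0.05, 0.06, -0.0036, -0.0437, 0, 0.05, 0.09, -0.0036, -0.0437, 0, 0.05, 0.11, -0.0036, -0.0437, 0, 0.05, 0.11, -0.0036, -0.0437, 0, 0.05, 0.11, -0.0036, -0.0437, 0, 0.03],
  "newtons": 40
}}

```text
time_s: 18.98
ee_pos: [0.3919, -0.2525, 0.1706]
eef_rot: [0.513, 0.486, -0.512, 0.488]
contact_force: [1.0, -0.5, -0.3]
grip_width: 0.0438
```

>>> {"fn": "move_arm", "kwargs": {
  "deltas": [0, 0, 0, 0, 0.015, 0, 0, 0, 0, 0.003, 0, 0, 0, 0, 0.003, 0, 0, 0, 0, 0.003]
}}

```text
time_s: 19.48
ee_pos: [0.3914, -0.2517, 0.1701]
eef_rot: [0.512, 0.487, -0.512, 0.488]
contact_force: [0.1, 0.9, 1.9]
grip_width: 0.0114
```

Run:
```python
from h import *
st()
```

```text
t 19.48 p [ 0.3914 -0.2517  0.1701] psi 1.5211 j [ 0.7   0.55 -0.26  2.08  0.26  0.54  0.21] F [0.11 0.93 1.92] w 0.0114
```

>>> {"fn": "move_arm", "kwargs": {
  "deltas": [-0.03, 0, 0, 0, 0.003, -0.06, 0, 0, 0, 0.003, -0.105, 0, 0, 0, 0.003, -0.105, 0, 0, 0, 0.003, -0.105, 0, 0, 0, 0.003]
}}

```text
time_s: 20.1
ee_pos: [0.3905, -0.2514, 0.2741]
eef_rot: [-0.512, -0.488, 0.513, -0.487]
contact_force: [0.9, 0.1, -1.1]
grip_width: 0.0115
```

Run:
```python
from h import *
st();to((.5589,-.0451,.275,1.52))
```

```text
t 20.1 p [ 0.3905 -0.2514  0.2741] psi 1.5209 j [ 0.77  0.39 -0.33  1.97  0.17  0.82  0.29] F [ 0.93  0.13 -1.07] w 0.0115
[-0.001, 0.1579, -0.2144] roll 0.0009
```

>>> {"fn": "move_arm", "kwargs": {
  "deltas": [0, 0.158, -0.214, 0, 0.003, 0, 0.158, -0.214, 0, 0.003, 0, 0.158, -0.214, 0, 0.003, 0, 0.158, -0.214, 0, 0.003, 0, 0.158, -0.214, 0, 0.003, 0, 0.158, -0.214, 0, 0.003, 0, 0.158, -0.214, 0, 0.003, 0, 0.158, -0.214, 0, 0.003]
}}

```text
time_s: 21.1
ee_pos: [0.5587, -0.0479, 0.2746]
eef_rot: [-0.513, -0.487, 0.514, -0.487]
contact_force: [-1.1, 0.2, -0.6]
grip_width: 0.0113
```

>>> {"fn": "move_arm", "kwargs": {
  "deltas": [0.02, 0, 0, 0, 0.003, 0.02, 0, 0, 0, 0.003, 0.02, 0, 0, 0, 0.003]
}}

```text
time_s: 21.48
ee_pos: [0.5597, -0.0464, 0.2554]
eef_rot: [0.513, 0.487, -0.512, 0.487]
contact_force: [0.6, 0.5, -0.9]
grip_width: 0.012
```

Run:
```python
from h import *
st();to((.5589,-.0451,.25,1.52))
p,M,_=pose()
a,d,c=cap('scene','s2');tip=p+M@[.1641,0,0];print('tip',tip,proj(tip,c),'hole',proj([.5589,-.0451,.07],c))
A=a[150:270,250:410] if 0 else None
u=proj([.5589,-.0451,.09],c).astype(int)
b,_,cw=cap('wrist','w8');print('hole in wrist',proj([.5589,-.0451,.07],cw),'tip',proj(tip,cw))
o=np.zeros((500,800,3),np.uint8)
o[:,:400]=cv2.resize(a[u[1]-50:u[1]+50,u[0]-40:u[0]+40],(400,500),interpolation=cv2.INTER_CUBIC)
w=proj([.5589,-.0451,.09],cw).astype(int)
q=b[max(0,w[1]-100):w[1]+100,w[0]-80:w[0]+80];o[:,400:]=cv2.resize(q,(400,500))
cv2.imwrite('pics/m3.png',np.clip(o*1.3,0,255).astype(np.uint8));print(u,w,q.shape)
```

```text
t 21.48 p [ 0.5597 -0.0464  0.2554] psi 1.5198 j [ 0.26  0.55 -0.34  1.74  0.22  0.89 -0.22] F [ 0.64  0.53 -0.92] w 0.012
[0.0054, -0.0008, -0.0012] roll -0.0002
tip [ 0.55978534 -0.04640684  0.09126148] [297.89765606 228.40127109] hole [298.75728357 236.39520721]
hole in wrist [314.71128849 240.13929734] tip [315.9481376  248.77888787]
[298 228] [314 246] (200, 160, 3)
```

View pics/m3.png

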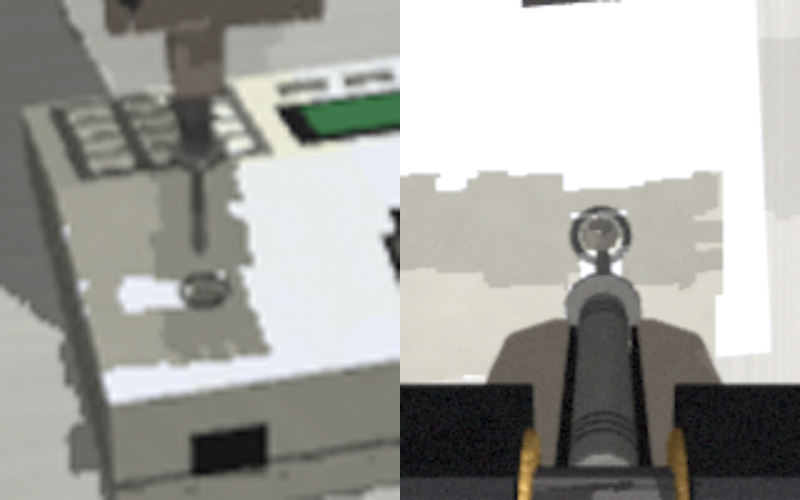

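>>> {"fn": "move_arm", "kwargs": {
  "deltas": [0.01, -0.001, -0.001, 0, 0.003, 0.018, -0.001, -0.001, 0, 0.003, 0.024, -0.001, -0.001, 0, 0.003, 0.03, -0.001, -0.001, 0, 0.003, 0.034, -0.001, -0.001, 0, 0.003, 0.034, -0.001, -0.001, 0, 0.003]
}}

```text
time_s: 22.32
ee_pos: [0.5586, -0.0446, 0.2204]
eef_rot: [-0.512, -0.488, 0.512, -0.487]
contact_force: [-1.0, -0.6, -1.1]
grip_width: 0.0114
```

Run:
```python
from h import *
st();to((.5589,-.0451,.2111,1.52))
```

```text
t 22.32 p [ 0.5586 -0.0446  0.2204] psi 1.5211 j [ 0.25  0.59 -0.32  1.78  0.24  0.81 -0.24] F [-1.   -0.64 -1.06] w 0.0114
[0.0093, 0.0003, 0.0004] roll 0.0011
```

>>> {"fn": "move_arm", "kwargs": {
  "deltas": [0.003, 0, 0, 0, 0.003, 0.006, 0, 0, 0, 0.003, 0.008, 0, 0, 0, 0.003, 0.009, 0, 0, 0, 0.003, 0.01, 0, 0, 0, 0.003, 0.01, 0, 0, 0, 0.003]
}}

```text
time_s: 23.08
ee_pos: [0.5589, -0.0446, 0.211]
eef_rot: [0.512, 0.487, -0.512, 0.488]
contact_force: [-1.1, -0.6, 2.8]
grip_width: 0.0113
```

Run:
```python
from h import *
st()
```

```text
t 23.07 p [ 0.5589 -0.0446  0.211 ] psi 1.521 j [ 0.24  0.6  -0.32  1.79  0.25  0.79 -0.25] F [-1.08 -0.64  2.78] w 0.0113
```

>>> {"fn": "move_arm", "kwargs": {
  "deltas": [0.001, 0, 0, 0, 0.003, 0.002, 0, 0, 0, 0.003, 0.002, 0, 0, 0, 0.003, 0.002, 0, 0, 0, 0.003]
}}

```text
time_s: 23.58
ee_pos: [0.5591, -0.0446, 0.2106]
eef_rot: [0.513, 0.487, -0.512, 0.488]
contact_force: [-2.2, -0.1, 11.5]
grip_width: 0.0115
```

Run:
```python
from h import *
st()
```

```text
t 23.57 p [ 0.5591 -0.0446  0.2106] psi 1.5209 j [ 0.24  0.6  -0.32  1.79  0.25  0.79 -0.25] F [-2.19 -0.1  11.52] w 0.0115
```

>>> {"fn": "move_arm", "kwargs": {
  "deltas": [0, 0, 0, 0, 0.003, 0, 0, 0, 0, 0.003, 0, 0, 0, 0, 0.003, 0, 0, 0, 0, 0.003]
}}

```text
time_s: 24.08
ee_pos: [0.5591, -0.0446, 0.2106]
eef_rot: [0.513, 0.487, -0.512, 0.488]
contact_force: [-2.4, 0.5, 13.0]
grip_width: 0.0112
```

Run:
```python
from h import *
st()
im,d,c=cap('scene','s3')
P=cloud(d,c)
for w in [(.5548,.0479),(.5519,.1177)]:
    m=(np.hypot(P[...,0]-w[0],P[...,1]-w[1])<.02)&(P[...,2]>.09)&(P[...,2]<.12);q=P[m];print(len(q),np.round(q.mean(0),4),np.round(q[:,2].max(),4))
st()
o=cv2.resize(im[140:300,220:440],(770,560),interpolation=cv2.INTER_CUBIC);cv2.imwrite('pics/s3c.png',np.clip(o*1.3,0,255).astype(np.uint8))
```

```text
t 24.07 p [ 0.5591 -0.0446  0.2106] psi 1.5209 j [ 0.24  0.6  -0.32  1.79  0.25  0.79 -0.25] F [-2.38  0.54 12.95] w 0.0112
115 [0.5577 0.047  0.0964] 0.101
105 [0.554  0.1152 0.0964] 0.1014
t 24.12 p [ 0.5591 -0.0445  0.2106] psi 1.521 j [ 0.24  0.6  -0.32  1.79  0.25  0.79 -0.25] F [-3.24  0.44 11.28] w 0.0112
```

View pics/s3c.png

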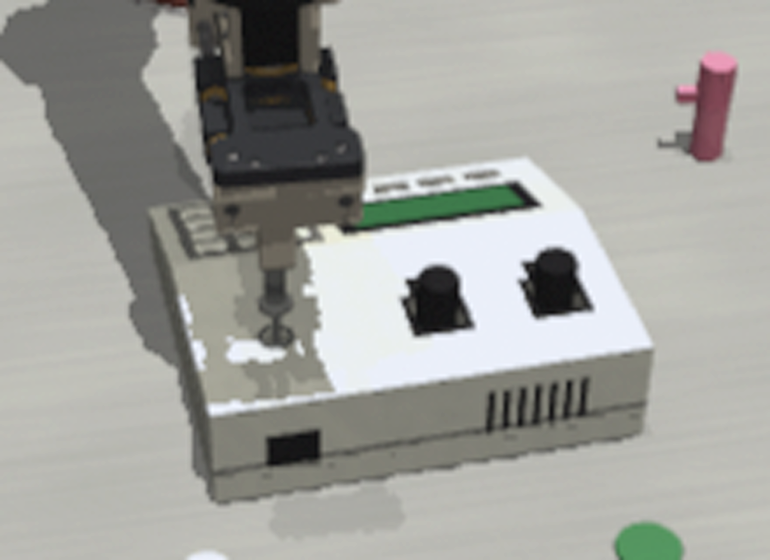

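The probe is in the hole and pressing at a steady 11–13 N, and both vials sit home and upright. Handing in.

```bash
python3 -c "
from station import r
r.hand_in()"
```

```text
the job is handed in; nothing more can be done
```

Both tabbed vials are in the photometer's wells and let go. The probe is still in the gripper, through the hole, holding the button down. I handed the job in at about 24 s of the 72 s, with no verdict reported.

- **Vials:** In the last close wrist picture both tabs lay in their notches. The cap tops measured about 95 mm above the bench, where 96 mm is fully home. The left vial's tab sits slightly to one side, but inside its notch. The final scene picture showed both vials still upright and home.
- **Button:** I had no direct reading of its travel. The upward force jumped from about 3 N to 11.5 N over the last 0.4 mm of travel, with the tip at about 46.5 mm (fully down is 47 mm). It then held steady at 11–13 N, so I take it to be bottomed out. The gripper centre line is within about 1 mm of the measured hole centre.
- **Bystanders:** I never touched any on purpose and saw nothing disturbed, but I did not measure their positions again at the end.
- **Disagreements:** The wrist and top cameras differed by about 1 mm on the wells and the hole. Early on, the arm's reported position lagged its commanded one by up to about 3 mm, so vial A was grasped about 3.5 mm off centre and pushed along slightly as the fingers closed. After that I let the arm settle before most readings.

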